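# Change the raking light at the finds-drawing desk

### The job

The terracotta oil lamp on the drawing desk needs its light from the other side: press the green switch fully ON (the end with the white bar down) with the fingertips, and only then press the purple switch fully OFF (the end without the bar down), so that the desk is never dark. Press gently; do not touch the yellow switch, and do not move or pick up anything on the desk. Finish with the hand clear of everything.

Things in the scene. Friction and masses are not known exactly. Their poses are not given: they have to be found in the camera images.
- green_switch: green paddle switch fixed to the desk: black housing 100 x 60 mm, 30 mm high, with a green rocking paddle on top. Origin: centre of its underside. x points level to the ON end, where a white bar (46 x 12 mm) is painted on the housing; the OFF end (-x) has none. z is up. The paddle reaches 34 mm either way from its hinge, which runs along y through (0, 0, 42 mm). It starts OFF
- green_rocker (a joint): rocker angle of the green paddle, rad: +0.25 fully ON (white-bar end down), -0.25 fully OFF. No spring: stays where left; moves at about 2.5 N, 26 mm from the hinge. Paddle 40 mm wide (y); its top is a shallow V, each half rising outwards 0.25 rad: an end fully down lies level at 42 mm height, the raised end slopes up to 58 mm. Lugs beside its middle rise to 45 mm
- green_on_end (a point): point on the upper face of the green paddle's ON half, mid-width, 26 mm out from the hinge: where to press down to switch it ON. It is at about 42 mm height when that end is down and about 54 mm when it is up
- purple_switch: purple paddle switch fixed to the desk: black housing 100 x 60 mm, 30 mm high, with a purple rocking paddle on top. Origin: centre of its underside. x points level to the ON end, where a white bar (46 x 12 mm) is painted on the housing; the OFF end (-x) has none. z is up. The paddle reaches 34 mm either way from its hinge, which runs along y through (0, 0, 42 mm). It starts ON
- purple_rocker (a joint): rocker angle of the purple paddle, rad: +0.25 fully ON (white-bar end down), -0.25 fully OFF. No spring: stays where left; moves at about 2.5 N, 26 mm from the hinge. Paddle 40 mm wide (y); its top is a shallow V, each half rising outwards 0.25 rad: an end fully down lies level at 42 mm height, the raised end slopes up to 58 mm. Lugs beside its middle rise to 45 mm
- purple_off_end (a point): point on the upper face of the purple paddle's OFF half, mid-width, 26 mm out from the hinge: where to press down to switch it OFF. It is at about 42 mm height when that end is down and about 54 mm when it is up
- yellow_switch: yellow paddle switch fixed to the desk: black housing 100 x 60 mm, 30 mm high, with a yellow rocking paddle on top. Origin: centre of its underside. x points level to the ON end, where a white bar (46 x 12 mm) is painted on the housing; the OFF end (-x) has none. z is up. The paddle reaches 34 mm either way from its hinge, which runs along y through (0, 0, 42 mm). It starts OFF
- yellow_rocker (a joint): rocker angle of the yellow paddle, rad: +0.25 fully ON (white-bar end down), -0.25 fully OFF. No spring: stays where left; moves at about 2.5 N, 26 mm from the hinge. Paddle 40 mm wide (y); its top is a shallow V, each half rising outwards 0.25 rad: an end fully down lies level at 42 mm height, the raised end slopes up to 58 mm. Lugs beside its middle rise to 45 mm
- yellow_on_end (a point): point on the upper face of the yellow paddle's ON half (white-bar end), 26 mm from its hinge; to be left alone
- oil_lamp: small antique terracotta oil lamp, loose and fragile, 91 mm long (spout at +x to 55 mm, body radius 36 mm), 50 mm high at its stub handle; origin under the centre of its round body, on the desk
- tape_roll: cream roll of adhesive tape lying flat, loose, 90 mm across, 25 mm high; origin at the centre of its underside
- ink_bottle: amber ink bottle with a black cap, loose, 48 mm across, 55 mm high; origin at the centre of its underside
- pen: dark brown drawing pen with a steel clip, loose, lying flat along its x axis, 134 mm long, 10 mm high; origin under its middle

How it is judged:
By the outcome, as a careful person would: the job done as asked, in the order asked, and still so for the second after the job is handed in, with the robot touching nothing.
It also fails if it takes over 35 s, if anything falls off the work surface, if the arm or the gripper's body presses on something with over 40 N, if the wrist force passes 120 N, or if a joint passes its speed limit or range.

### The arm

A 6-joint arm with a two-finger parallel gripper is mounted at the origin on the work surface. World frame = base frame: x ahead of the robot, y to its left, z up, the work surface at z = 0. Lengths are in m, angles in rad, forces in N, time in s.
With the tool pointing down it reaches from about 0.3 to 0.775 m from the base axis. Payload 14.6 kg.
Tool frame: the origin (TCP) lies at the centre of the arm's flange, where the gripper is bolted on; the fingertips stand 199 mm ahead of it and the grasp point (between the pads) lies ctrl.tcp_to_grasp ahead of it (ctrl.tcp_to_grasp is the distance from the TCP to the grasp point, in m); z points along the fingers, y is the line along which they close (so a half turn about z gives the same grasp; the last joint's range is limited). The gripper opens to 94 mm and grips with 3 to 60 N. Pads are 16 mm wide; open, the fingers measure 119 mm over their backs; the gripper's body (75 mm by 177 mm) begins 78 mm behind the grasp point.
Start: joints at [-1.31, 0.3, 1.521, -0, 1.321, -0.067], TCP at [0.177, -0.521, 0.405] pointing down, gripper open.
Joint ranges: [-3.03, 3.03], [-0.79, 2.21], [0.23, 2.52], [-1.04, 4.18], [0, 3.07], [-2.55, 2.55]. Speed limits (rad/s): [2.22, 2.22, 2.57, 3.14, 3.14, 3.14].

### API

Orientations are given as [roll, pitch, yaw] about the fixed x, y, z axes, in that order (R = Rz(yaw) Ry(pitch) Rx(roll)).
In Python, from station import ctrl gives the robot as it stands. The module is installed in compiled form; this text tells all that it offers.
- The arm moves only by the shell command python3 -m jog 'ROWS' [OPENING] [FORCE]. ROWS is JSON, a list of rows, each a list of 6 numbers: the shift along the tool's x, y, z in cm, then the turn, a rotation vector about the tool's x, y, z in rad. In form: [[tx, ty, tz, ax, ay, az], ...]. A call has 1 to 8 rows; each row is the pose to reach, as a shift and turn from the pose commanded when the call began, along the tool's axes at that moment; what a row does not reach only later rows make up. A row lasts 1/10 s, in which the tool goes at most 50 mm and 8.59 degrees, less where a joint would pass 70% of its speed; a pose out of reach is approached as far as the arm can. A call with a gripper value outside its range is refused whole. OPENING is the opening in per cent of the stroke, from 0 (shut) to 100 (fully open), set as the call begins (- or left out, the last holds). The fingers move at their own pace and stop on an object; FORCE is the grip in N (left out, the last holds). Time passes only in rows, so rows that repeat a pose let the fingers close. It gives the time, the measured TCP pose, the force, the opening and the grip force at its end, in the units of the state.
- ctrl.get_obs(): the state, without advancing time (a new reading comes with each control period).
- ctrl.camera(name): name is "scene" or "top"; returns a dict with "img" (480x640x3 uint8, blue, green, red), "intrinsics" (3x3 intrinsics, pixels), "k1" (the pictures are not rectified: a ray, as slopes to the right and down, at radius r is drawn at 1 + k1 r^2 times it, then the intrinsics apply), "R" (3x3) and "t" (3): a world point X has camera coordinates R X + t. Camera axes: x right, y down, z forward; pixel columns grow to the right and rows downward; lengths in m; the calibration is good to about 2 mm. A picture is of the moment at which its call begins. There is no depth.
- ctrl.hand_in(): hands the job in; it is judged then, once.
The state is a dict: "time_s": time; "qpos": joint angles; "joint_vel": joint speeds; "tau": joint torques, N m; "ee_pos": TCP position; "eef_rot": TCP orientation; "force": force on the tool from outside, world axes, zero at the start; "moment": the same for the moment, N m; "grip_width": finger opening in m; "grip_force": force on a finger pad.
Only numpy, scipy, OpenCV 4.12 (cv2) and the standard library are available. Lean on these libraries where they do the work, as an engineer would, in place of code of your own. Each camera call takes 0.05 s, during which the arm holds its last target. There are 200 camera calls.

## Working session

There is one attempt and no reset: what is moved stays moved. The work goes in short steps, Python scripts to look and compute and a shell command to move; the robot and the scene stay as the last step left them, time stands still between calls to the robot, and variables do not carry over. Pictures are saved under pics/ and viewed, at most 10 in all, crops included, and the job is handed in when it is done.

```bash
mkdir -p pics
cat > h.py <<'E'
import numpy as np, cv2
from station import ctrl
def ray(c,u,v):
    K=c["intrinsics"];d=np.array([(u-K[0][2])/K[0][0],(v-K[1][2])/K[1][1]]);p=d.copy()
    for _ in range(20): p=d/(1+c["k1"]*(p@p))
    R=np.array(c["R"]);return -R.T@np.array(c["t"]),R.T@np.array([p[0],p[1],1])
def plane(c,u,v,z):
    o,d=ray(c,u,v);return o+d*(z-o[2])/d[2]
E
python3 - <<'E'
from h import *
for n in("scene","top"):
    c=ctrl.camera(n);cv2.imwrite(f"pics/{n}0.png",c["img"]);o,d=ray(c,320,240);print(n,o,d)
s=ctrl.get_obs();print(s["time_s"],s["ee_pos"],s["eef_rot"],s["grip_width"],ctrl.tcp_to_grasp)
E
```

```text
scene [0.95659535 0.27584448 0.8315754 ] [-0.41542367 -0.30698667 -0.85630449]
top [ 0.41220563 -0.0018522   0.95283892] [ 0.17775984  0.02676721 -0.98390711]
0.1 [ 0.17706343 -0.52068363  0.40415489] [-3.14055417e+00 -5.69878259e-05  3.27793874e-01] 0.0944299355747366 0.1804
```

View pics/top0.png

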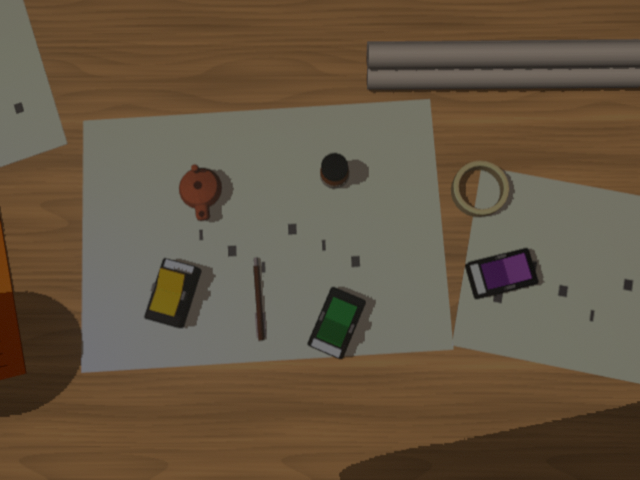

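View pics/scene0.png

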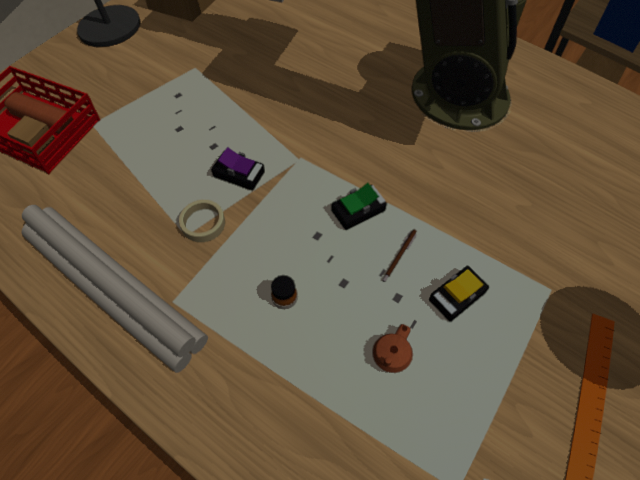

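The top view shows the green switch at about (337,323) with its bar at the lower-left end, purple at (502,273) with its bar on the left, and yellow at (173,293). The pen lies between green and yellow. I'll zoom in on green and purple to get the housing corners.

Run:
```python
from h import *
t=cv2.imread("pics/top0.png");s=cv2.imread("pics/scene0.png")
def z(i,u,v,r=40): return cv2.convertScaleAbs(cv2.resize(i[v-r*3//4:v+r*3//4,u-r:u+r],(400,300),interpolation=cv2.INTER_CUBIC),alpha=1.8)
cv2.imwrite("pics/z.png",np.vstack([np.hstack([z(t,337,323,48),z(t,502,273,48)]),np.hstack([z(s,358,205,40),z(s,238,168,40)])]))
```

```text
(no output)
```

View pics/z.png

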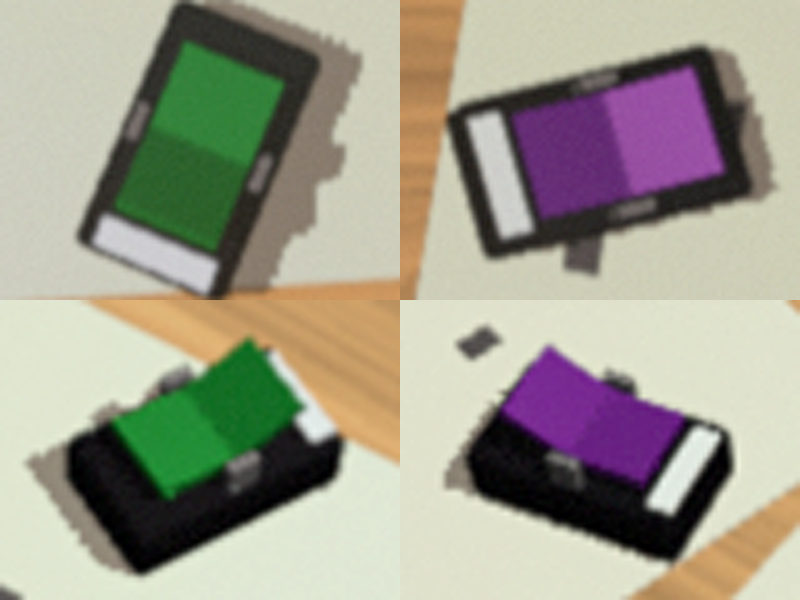

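The zoom gives sub-pixel lug, hinge and bar positions for both switches. Both are in the states the task describes: green's bar end is up, and purple's bar end is down.

```bash
cat > m.py <<'E'
from h import *
def tgt():
    c=ctrl.camera("top");out={}
    for n,u0,v0,l,b,sg in(("green",289,287,(199,146.5),(155,257),1),("purple",454,237,(216,143.7),(100,175),-1)):
        f=lambda p:(u0-.5+.12+p[0]/400*96,v0-.5+.12+p[1]/400*96)
        h=plane(c,*f(l),.043);w=plane(c,*f(b),.03);x=(w-h)[:2];L=np.hypot(*x);x/=L
        out[n]=(h[:2]+sg*.026*x,np.arctan2(x[1],x[0]));print(n,"hinge",h,"bar dist",L,"yaw",out[n][1],"press",out[n][0])
    return out
def rel(p,yaw):
    s=ctrl.get_obs();from scipy.spatial.transform import Rotation as Ro
    R=Ro.from_euler("xyz",s["eef_rot"]);d=R.inv().apply(np.array(p)-s["ee_pos"])*100
    a=-(yaw-s["eef_rot"][2]);a=(a+np.pi/2)%np.pi-np.pi/2
    return d,a
E
python3 - <<'E'
from m import *
for n,(p,y) in tgt().items(): print(n,rel([*p,.199+.075],y))
E
```

```text
green hinge [ 0.44960208 -0.00221334  0.043     ] bar dist 0.04314950764519249 yaw 2.7520436832223276 press [0.42554999 0.00766071]
purple hinge [ 0.52671101 -0.26315171  0.043     ] bar dist 0.041353821023225754 yaw 1.8162027528353561 press [ 0.53302773 -0.28837272]
green (array([ 40.53351092, -42.01428462,  13.06246786]), np.float64(0.7172711861648602))
purple (array([ 41.18032598, -10.52692946,  13.03688875]), np.float64(-1.4884805370379615))
```

```bash
python3 -m jog '[[20.3,-21,0,0,0,0.36],[40.5,-42,0,0,0,0.717],[40.5,-42,0,0,0,0.717],[40.5,-42,0,0,0,0.717],[40.5,-42,0,0,0,0.717],[40.5,-42,0,0,0,0.717],[40.5,-42,0,0,0,0.717],[40.5,-42,0,0,0,0.717]]' 0 10; python3 -c "
from m import *
for n,(p,y) in tgt().items(): print(n,rel([*p,.199+.075],y))"
```

```text
time_s: 0.95
ee_pos: [0.3425, -0.1682, 0.4048]
eef_rot: [3.142, -0.0, -0.39]
force: [1.7, -0.6, 0.5]
grip_width: 0.0335
grip_force: 0.0
green hinge [ 0.44960208 -0.00221334  0.043     ] bar dist 0.04314950764519249 yaw 2.7520436832223276 press [0.42554999 0.00766071]
purple hinge [ 0.52671101 -0.26315171  0.043     ] bar dist 0.041353821023225754 yaw 1.8162027528353561 press [ 0.53302773 -0.28837272]
green (array([  1.09381402, -18.8330877 ,  13.11579771]), np.float64(0.005057235536566118))
purple (array([22.16074143,  4.57751667, 13.08875696]), np.float64(0.9408981659235378))
```

```bash
python3 -m jog '[[1,-5,0,0,0,0],[1,-10,0,0,0,0],[1,-15,0,0,0,0],[1,-18.8,4,0,0,0],[1,-18.8,8,0,0,0],[1,-18.8,11,0,0,0],[1,-18.8,11,0,0,0]]'; python3 -c "
from m import *
for n,(p,y) in tgt().items(): print(n,rel([*p,.199+.075],y))
c=ctrl.camera('scene');d=ctrl.camera('top')
cv2.imwrite('pics/a.png',cv2.convertScaleAbs(np.hstack([cv2.resize(c['img'][120:300,260:460],(400,360)),cv2.resize(d['img'][230:410,237:437],(400,360))]),alpha=1.8))"
```

```text
time_s: 1.7
ee_pos: [0.4221, 0.0004, 0.2917]
eef_rot: [3.14, 0.006, -0.388]
force: [0.2, -0.9, 1.6]
grip_width: 0.0001
grip_force: 0.0
green hinge [ 0.44960208 -0.00221334  0.043     ] bar dist 0.04314950764519249 yaw 2.7520436832223276 press [0.42554999 0.00766071]
purple hinge [ 0.52671101 -0.26315171  0.043     ] bar dist 0.041353821023225754 yaw 1.8162027528353561 press [ 0.53302773 -0.28837272]
green (array([-0.02799892, -0.80885505,  2.00735666]), np.float64(0.0005175335654383773))
purple (array([21.14489088, 22.50593586,  1.96468271]), np.float64(0.9363584639524096))
```

View pics/a.png

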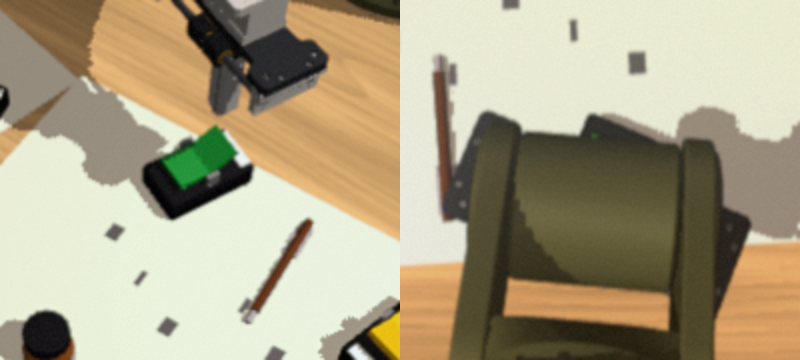

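The scene picture shows the closed fingertips at about crop (220,108), above and behind the green paddle at (200,158), which matches the computed offset. I'll correct 8 mm in y and go lower.

```bash
python3 -m jog '[[0,-0.8,0,0,0,0],[0,-0.8,1,0,0,0],[0,-0.8,2,0,0,0],[0,-0.8,2.3,0,0,0],[0,-0.8,2.3,0,0,0],[0,-0.8,2.3,0,0,0]]'; python3 -c "
from m import *
for n,(p,y) in tgt().items(): print(n,rel([*p,.199+.042],y))
c=ctrl.camera('scene')
cv2.imwrite('pics/b.png',cv2.convertScaleAbs(cv2.resize(c['img'][145:265,290:450],(800,600)),alpha=1.8))"
```

```text
time_s: 2.45
ee_pos: [0.426, 0.0074, 0.2717]
eef_rot: [3.142, 0.0, -0.389]
force: [0.3, -0.7, 0.1]
grip_width: 0.0005
grip_force: 0.0
green hinge [ 0.44960208 -0.00221334  0.043     ] bar dist 0.04314950764519249 yaw 2.7520436832223276 press [0.42554999 0.00766071]
purple hinge [ 0.52671101 -0.26315171  0.043     ] bar dist 0.041353821023225754 yaw 1.8162027528353561 press [ 0.53302773 -0.28837272]
green (array([-0.05412348, -0.00707931,  3.08965382]), np.float64(0.00022876636890156732))
purple (array([21.12559716, 23.30154534,  3.09264582]), np.float64(0.9360696967558733))
```

View pics/b.png

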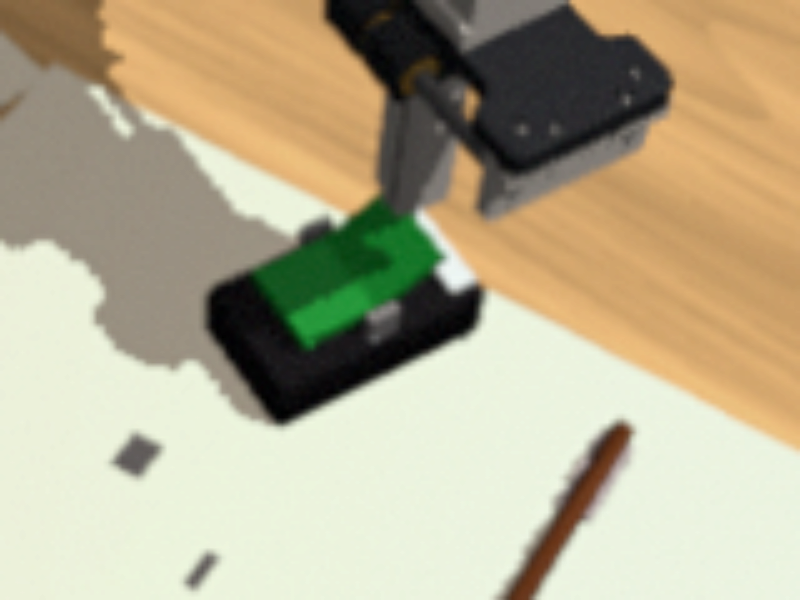

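The fingertips sit just above and behind the paddle's raised bar end in the image (crop (415,210)), which fits a tip about 2 cm above it. Now I'll press slowly.

```bash
python3 -c "
from m import *
c=ctrl.camera('scene');o=ctrl.get_obs()['ee_pos'].copy() if hasattr(ctrl.get_obs()['ee_pos'],'copy') else 0
o=np.array(o);o[2]-=.199
p=cv2.projectPoints(o,cv2.Rodrigues(np.array(c['R']))[0],np.array(c['t'],float),np.array(c['intrinsics'],float),np.array([c['k1'],0,0,0.]))[0].ravel()
print((p-[290,145])*5)"
python3 -m jog '[[0,0,1.0,0,0,0],[0,0,1.5,0,0,0],[0,0,1.7,0,0,0],[0,0,1.9,0,0,0],[0,0,2.1,0,0,0],[0,0,2.3,0,0,0],[0,0,2.5,0,0,0],[0,0,2.5,0,0,0]]'
```

```text
[406.90621319 196.62985054]
time_s: 3.4
ee_pos: [0.426, 0.0075, 0.2466]
eef_rot: [-3.142, -0.0, -0.389]
force: [-0.2, -0.7, 0.1]
grip_width: 0.0003
grip_force: 0.1
```

```bash
python3 -m jog '[[0,0,0.2,0,0,0],[0,0,0.4,0,0,0],[0,0,0.4,0,0,0]]';python3 -m jog '[[0,0,0.1,0,0,0],[0,0,0.1,0,0,0]]'; python3 -m jog '[[0,0,0.1,0,0,0],[0,0,0.1,0,0,0]]'
```

```text
time_s: 3.7
ee_pos: [0.4259, 0.0075, 0.2425]
eef_rot: [3.142, 0.0, -0.389]
force: [-0.4, 0.9, 0.3]
grip_width: 0.0006
grip_force: 0.0
time_s: 3.9
ee_pos: [0.426, 0.0074, 0.2417]
eef_rot: [3.142, -0.0, -0.389]
force: [0.1, -0.4, -0.2]
grip_width: 0.0004
grip_force: 0.0
time_s: 4.1
ee_pos: [0.426, 0.0075, 0.2412]
eef_rot: [-3.142, -0.0, -0.389]
force: [-3.2, 0.8, 10.6]
grip_width: 0.0003
grip_force: 5.2
```

The force jumped to 10.6 N with the tip at 42 mm, so the paddle is at its stop. I'll lift and check.

```bash
python3 -m jog '[[0,0,-2,0,0,0],[0,0,-5,0,0,0],[0,0,-8,0,0,0],[0,0,-8,0,0,0],[0,0,-8,0,0,0]]'; python3 -c "
from m import *
for n,(p,y) in tgt().items(): print(n,rel([*p,.199+.073],y))
c=ctrl.camera('scene')
cv2.imwrite('pics/c.png',cv2.convertScaleAbs(cv2.resize(c['img'][130:280,180:380],(800,600)),alpha=1.8))"
```

```text
time_s: 4.6
ee_pos: [0.4258, 0.0075, 0.3208]
eef_rot: [-3.141, -0.001, -0.389]
force: [0.4, -0.2, -0.5]
grip_width: 0.0003
grip_force: 0.0
green hinge [ 0.44960208 -0.00221334  0.043     ] bar dist 0.04314950764519249 yaw 2.7520436832223276 press [0.42554999 0.00766071]
purple hinge [ 0.52671101 -0.26315171  0.043     ] bar dist 0.041353821023225754 yaw 1.8162027528353561 press [ 0.53302773 -0.28837272]
green (array([-0.02374736, -0.01242626,  4.80947573]), np.float64(0.00031617904903979976))
purple (array([21.15393338, 23.29805112,  4.80302978]), np.float64(0.936157109436011))
```

View pics/c.png

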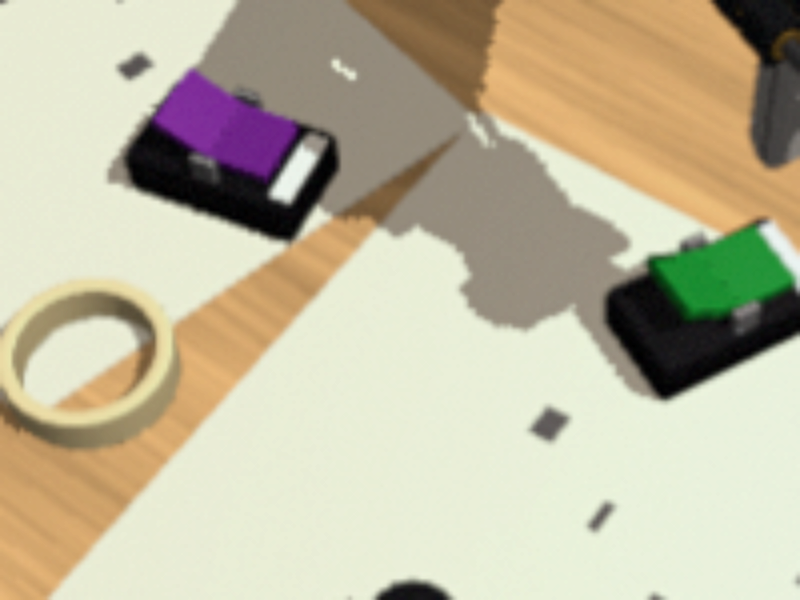

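Green at crop (725,270) now has its bar end level and its opposite half raised, so it is ON. Purple still slopes up at its OFF end (190,100). Next I'll move over that end.

```bash
python3 -m jog '[[3,3.3,0,0,0,0.13],[6,6.7,0,0,0,0.27],[9,10,0,0,0,0.4],[12.3,13.5,0,0,0,0.54],[15.3,17,0,0,0,0.67],[18.3,20.2,0,0,0,0.8],[21.15,23.3,0,0,0,0.936],[21.15,23.3,0,0,0,0.936]]'; python3 -m jog '[[0,0,1,0,0,0],[0,0,3,0,0,0],[0,0,4,0,0,0],[0,0,4,0,0,0],[0,0,4,0,0,0]]'; python3 -c "
from m import *
for n,(p,y) in tgt().items(): print(n,rel([*p,.199+.042],y))
c=ctrl.camera('scene')
cv2.imwrite('pics/d.png',cv2.convertScaleAbs(cv2.resize(c['img'][80:230,140:340],(800,600)),alpha=1.8))"
```

```text
time_s: 5.5
ee_pos: [0.5335, -0.2921, 0.3184]
eef_rot: [3.14, 0.001, -1.333]
force: [0.4, 0.9, -0.1]
grip_width: 0.0003
grip_force: 0.0
time_s: 6.0
ee_pos: [0.5333, -0.2878, 0.281]
eef_rot: [3.142, 0.0, -1.324]
force: [-0.5, -0.8, -0.2]
grip_width: 0.0004
grip_force: 0.0
green hinge [ 0.44960208 -0.00221334  0.043     ] bar dist 0.04314950764519249 yaw 2.7520436832223276 press [0.42554999 0.00766071]
purple hinge [ 0.52671101 -0.26315171  0.043     ] bar dist 0.041353821023225754 yaw 1.8162027528353561 press [ 0.53302773 -0.28837272]
green (array([-31.30644292,   3.24243287,   4.01910401]), np.float64(-0.9348020116019944))
purple (array([0.02445973, 0.04138579, 4.03899535]), np.float64(0.0010389187849773052))
```

View pics/d.png

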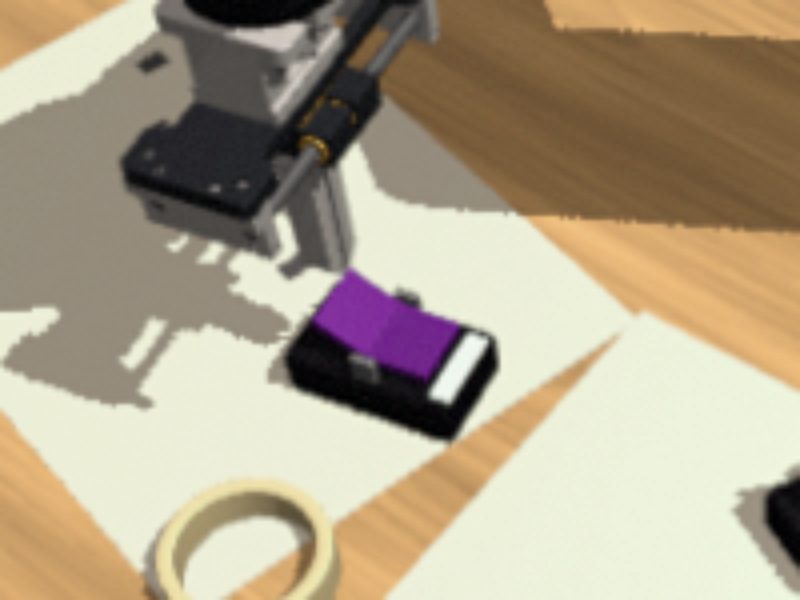

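The fingertips (crop (325,262)) hang just above the raised OFF end of purple (340,300), and the residual offset is under 0.5 mm. Pressing now.

```bash
python3 -m jog '[[0,0,1.0,0,0,0],[0,0,2.0,0,0,0],[0,0,2.4,0,0,0],[0,0,2.7,0,0,0],[0,0,2.9,0,0,0],[0,0,3.1,0,0,0],[0,0,3.3,0,0,0],[0,0,3.4,0,0,0]]' && python3 -m jog '[[0,0,0.2,0,0,0],[0,0,0.4,0,0,0],[0,0,0.4,0,0,0]]';python3 -m jog '[[0,0,0.1,0,0,0],[0,0,0.1,0,0,0]]'; python3 -m jog '[[0,0,0.1,0,0,0],[0,0,0.1,0,0,0]]'
```

```text
time_s: 6.9
ee_pos: [0.5332, -0.2883, 0.2466]
eef_rot: [-3.142, 0.0, -1.325]
force: [0.8, -1.1, 2.1]
grip_width: 0.0005
grip_force: 1.0
time_s: 7.2
ee_pos: [0.5331, -0.2883, 0.2423]
eef_rot: [3.141, 0.001, -1.325]
force: [-0.3, 0.0, 1.2]
grip_width: 0.0006
grip_force: 0.1
time_s: 7.4
ee_pos: [0.5332, -0.2883, 0.2415]
eef_rot: [3.141, 0.001, -1.325]
force: [0.2, 0.1, -1.0]
grip_width: 0.0005
grip_force: 0.1
time_s: 7.6
ee_pos: [0.5332, -0.2883, 0.2413]
eef_rot: [3.141, 0.0, -1.325]
force: [-3.5, 2.2, 8.3]
grip_width: 0.0008
grip_force: 4.2
```

The stop is reached at 8 N. I'll lift clear and check.

```bash
python3 -m jog '[[0,0,-2,0,0,0],[0,0,-5,0,0,0],[0,0,-9,0,0,0],[0,0,-13,0,0,0],[0,0,-15,0,0,0],[0,0,-15,0,0,0],[0,0,-15,0,0,0]]'; python3 -c "
from m import *
c=ctrl.camera('scene')
cv2.imwrite('pics/e.png',cv2.convertScaleAbs(cv2.resize(c['img'][100:385,150:530],(800,600)),alpha=1.8))"
```

```text
time_s: 8.3
ee_pos: [0.5331, -0.2883, 0.3898]
eef_rot: [3.141, 0.001, -1.325]
force: [1.0, 0.4, -0.9]
grip_width: 0.0008
grip_force: 0.0
```

View pics/e.png

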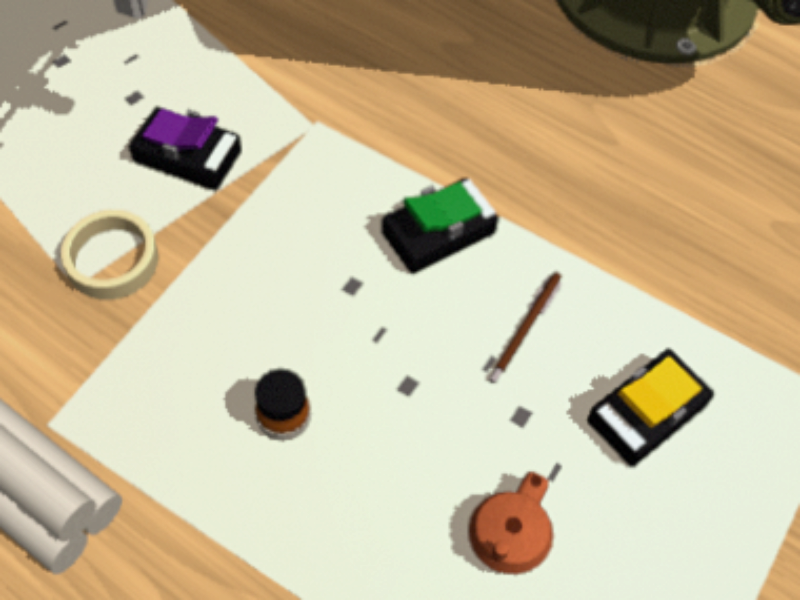

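Purple (180,130) now has its bar end raised and its OFF end level. Green (445,205) is ON, yellow and the loose items are where they were, and the hand is clear.

```bash
python3 -c "
from station import ctrl
print(ctrl.hand_in())"
```

```text
the job is handed in; nothing more can be done
None
```

I pressed the green switch fully ON and then the purple switch fully OFF (about 8–11 N at the stops), left everything else untouched, and handed the job in at about 8 s with the hand clear.

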